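Press the blow nozzle onto the air post and open the valve

TASK

Get the blow-off post ready for cleaning watch cases: take the blue nozzle and press it onto the slanted, tapered brass outlet until its mouth sits flush against the steel collar and friction holds it there. Only then open the air by swinging the lever with the red knob a full quarter turn clockwise (seen from above), to its stop. Leave the orange nozzle, the white parts tin and the black loupe where they stand.

Things in the scene. Friction and masses are not known exactly. Their poses are not given: they have to be found in the camera images.
- blue_nozzle: Blue air nozzle, loose, about 20 g, standing upright, bore down. 72 mm tall; round body 28 mm across from 0 to 50 mm (solid, best gripped, at 33 to 50 mm), then narrowing to an 8 mm tip. Round: yaw does not matter. Bore 33 mm deep, 17.7 mm wide at the mouth, narrowing inward at 1.5 degrees half-angle. Origin: centre of its mouth (underside); z runs along its axis to the tip.
- orange_nozzle: A bystander: an orange nozzle of the same outside shape and size, loose, standing upright. Origin: centre of its underside, z up. Must not be disturbed.
- post: Fixed blow-off post: dark base plate 8 mm thick, from x = -50 to 50 and y = -45 to 155 mm, with an aluminium elbow 34 mm wide at the origin and a pipe along +y to the brass valve at y = 115 mm. Origin: on the bench under the elbow, z up; the slanted outlet leans to its -y, away from the valve; -x is roughly towards the robot. Its place and yaw vary.
- outlet: Brass spigot of the post, slanted 30 degrees from vertical. Origin: centre of the steel collar's flat face (35 mm wide) at its foot, 79 mm above the bench; z runs outward along the axis, x is horizontal. 18 mm wide at the collar, tapering at 1.5 degrees half-angle to 22 mm out, then a pointed nose, 8 mm wide, to 29 mm. When home, the blue nozzle's origin and z axis coincide with these.
- spigot_tip (a point): Tip of the spigot's nose, 29 mm out from the collar along its axis. A nozzle slid on lightly first grips 5 to 7 mm short of the collar; pressing along the axis with a force that rises to 8 to 18 N drives it on until its mouth meets the collar, and friction then holds it.
- valve (a joint): The valve lever's angle, rad: 0 is shut (lever pointing along the post's -x, to the robot), grows clockwise seen from above to 1.57 at its stop, fully open (lever pointing along the post's +y). Starts between 0 and 0.3. It turns stiffly (about 0.7 N at the knob) and stays where it is left.
- valve_pivot (a point): Point on the valve lever's vertical turning axis, at the height of the lever (70 mm above the bench).
- valve_knob (a point): The red upright knob at the end of the valve lever, 60 mm from the turning axis: a cylinder 14 mm in diameter standing 37 mm above the lever bar, from 73 to 110 mm above the bench. The point lies on its axis 99 mm above the bench, at the height to grip or push.
- parts_tin: A bystander: small round white parts tin, 50 mm wide, 21 mm high, loose. Origin: centre of its underside, z up. Must not be disturbed.
- loupe: A bystander: black eye loupe, 35 mm wide, 34 mm high, loose. Origin: centre of its underside, z up. Must not be disturbed.

How it is judged:
By the outcome, as a careful person would: the job done as asked, in the order asked, and still so for the second after the job is handed in, with the robot touching nothing.
It also fails if it takes over 51 s, if anything falls off the work surface, if the arm or the gripper's body presses on something with over 40 N, if the wrist force passes 120 N, or if a joint passes its speed limit or range.

ROBOT

A 6-joint arm with a two-finger parallel gripper is mounted at the origin on a cart in front of the work surface, level with it; the furniture and walls round the work are solid. World frame = base frame: x ahead of the robot, y to its left, z up, the work surface at z = 0. Lengths are in mm, angles in rad, forces in N, time in s.
With the tool pointing down it reaches from about 275 to 1000 mm from the base axis. Payload 8.4 kg.
Tool frame: the origin (TCP) lies on the centre line of the jaws, within the pads' length; the fingertips stand 17 mm ahead of it and the grasp point (between the pads) lies 2 mm behind it; z points along the fingers, y is the line along which they close (so a half turn about z gives the same grasp; the last joint's range is limited). The gripper opens to 85 mm and grips with 20 to 120 N. Pads are 22 mm wide; open, the fingers measure 114 mm over their backs; the gripper's body (76 mm by 85 mm) begins 54 mm behind the grasp point. The pads swing forward as they close: fully open they stand 13 mm farther back than shut.
Start: joints at [-1.198, 0.353, 1.633, -0, 1.155, -0.002], TCP at [228.803, -581.616, 215.881] pointing down, gripper open.
Joint ranges: [-2.63, 2.63], [-0.92, 2.1], [0.06, 2.66], [-1.3, 4.44], [0, 2.69], [-3.02, 3.02]. Speed limits (rad/s): [2.22, 2.22, 2.79, 3.14, 3.14, 3.14].

INTERFACE

Orientations are given as a 3x3 rotation matrix whose columns are the frame's x, y, z axes.
In Python, from station import env gives the robot as it stands.
- The arm moves only by the tool step_arm, never from a script. Its argument "series" is text: rows parted by semicolons, each of 7 numbers parted by spaces: the shift along the tool's x, y, z in mm, then the turn, a rotation vector about the tool's x, y, z in degrees, then the opening in per cent of the stroke, from 0 (shut) to 100 (fully open). A call has 1 to 20 rows; each row shifts and turns the commanded pose from where the row before left it, along the tool's axes as they then stand; what a row does not reach is not made up. A row lasts 1/12 s, in which the tool goes at most 41.7 mm and 7.16 degrees, less where a joint would pass 70% of its speed; a pose out of reach is approached as far as the arm can. A call is refused whole if a number of a shift passes 41.7 or a number of a turn 7.16, either way. A call with a gripper value outside its range is refused whole. The fingers move at their own pace and stop on an object; "grip_force" is the grip in N (left out, the last holds). Time passes only in rows, so rows that do not move let the fingers close. It gives the time, the measured TCP pose, the force, the opening and the grip force at its end, in the units of the state.
- env.get_obs(): the state, without advancing time (a new reading comes with each control period).
- env.read_camera(name): name is "scene" or "top" or "wrist"; returns a dict with "image" (400x640x3 uint8, red, green, blue), "range_z" (400x640 float32, mm along the optical axis (not along the pixel's ray), 0 where there is no reading), "K" (3x3 intrinsics, pixels), "R" (3x3) and "t" (3): a world point X has camera coordinates R X + t; the wrist camera has in their place "hand_eye" (4x4, takes a point from camera to tool coordinates, whose origin is the TCP and whose axes are the flange's). Camera axes: x right, y down, z forward; pixel columns grow to the right and rows downward; lengths in mm; the calibration is good to about 2 mm. The wrist camera is an equidistant fisheye: a pixel r from the principal point sees the ray r / f radians off the axis. A picture is of the moment at which its call begins: read the wrist's pose just before it.
- env.finish_job(): hands the job in; it is judged then, once.
The state is a dict: "time_s": time; "joint_pos": joint angles; "joint_velocities": joint speeds; "joint_efforts": joint torques, N m; "position": TCP position; "tcp_rot": TCP orientation; "ft_force": force on the tool from outside, world axes, zero at the start; "ft_torque": the same for the moment, N m; "grip_width": finger opening in mm; "grip_force": force on a finger pad.
Only numpy, scipy, OpenCV 4.12 (cv2) and the standard library are available. Lean on these libraries where they do the work, as an engineer would, in place of code of your own. Each camera call takes 0.05 s, during which the arm holds its last target. There are 200 camera calls.

## Working session

There is one attempt and no reset: what is moved stays moved. The work goes in short steps, Python scripts to look and compute and a tool call to move; the robot and the scene stay as the last step left them, time stands still between calls to the robot, and variables do not carry over. Pictures are saved under pics/ and viewed, at most 10 in all, crops included, and the job is handed in when it is done.

Besides the shell and the picture viewer there is one more tool, called after ">>>" as name(argument=value, ...) on one line, values as JSON. step_arm: Moves the arm, as the interface text tells. Its arguments: {"type":"object","properties":{"series":{"type":"string"},"grip_force":{"type":"number"}},"required":["series"]}

```bash
mkdir -p pics; ls
python3 - <<'E'
from station import env
import cv2,numpy as np,pickle
o=env.get_obs();print(o['time_s'],o['position'],o['tcp_rot'],o['grip_width'])
d={}
for n in("scene","top"):
    c=env.read_camera(n);d[n]=c
    cv2.imwrite(f'pics/{n}0.png',c['image'][...,::-1]);print(n,c['K'],c['R'],c['t'])
pickle.dump(d,open('c0.pkl','wb'))
E
```

```text
pics
0.0 [ 228.62214287 -581.1326407   215.14060396] [[ 9.30576778e-01  3.66096395e-01 -5.38020798e-04]
 [ 3.66096790e-01 -9.30575825e-01  1.33163416e-03]
 [-1.31626816e-05 -1.43615552e-03 -9.99998969e-01]] 85.42710221825264
scene [[372.20711033   0.         319.48603828]
 [  0.         372.20711033 197.21434829]
 [  0.           0.           1.        ]] [[-8.66402455e-01 -4.99346186e-01  4.16885458e-04]
 [-2.60734656e-01  4.51681526e-01 -8.53229886e-01]
 [ 4.25868789e-01 -7.39349164e-01 -5.21534839e-01]] [398.00756021 261.31335492 600.10990967]
top [[468.97613276   0.         323.69533875]
 [  0.         468.97613276 190.9974012 ]
 [  0.           0.           1.        ]] [[-0.00988698 -0.99978482 -0.01823641]
 [-0.99815128  0.01096126 -0.05978189]
 [ 0.05996892  0.01761163 -0.99804487]] [ -98.50254612  522.47063118 1109.72850975]
```

View pics/scene0.png

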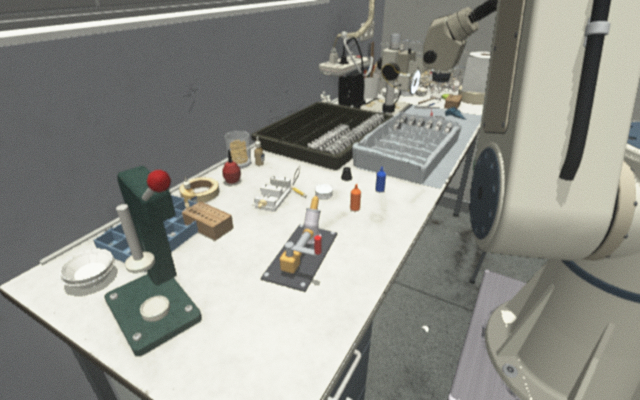

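View pics/top0.png

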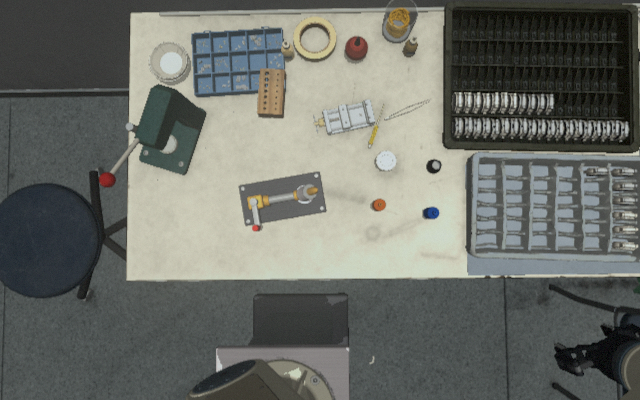

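The scene picture shows the blue nozzle at about (381,180), orange at (356,198), the post at (300,255) with its red knob at (318,243), and a clear thing near (377,212). In the top picture, blue is at (431,213), orange (378,205), the plate centre (282,198), the spigot near (312,190), the knob (256,228), and a faint ring (372,232) that might be a glass object.

```bash
cat > h.py <<'E'
import numpy as np,cv2
from scipy.optimize import least_squares
def cloud(c,m):
    v,u=np.nonzero(m&(c['range_z']>0));z=c['range_z'][v,u];K=c['K']
    p=np.c_[(u-K[0,2])/K[0,0]*z,(v-K[1,2])/K[1,1]*z,z]
    return (p-c['t'])@c['R'],u,v
def plane(c,uv,h):
    uv=np.atleast_2d(uv).astype(float);d=np.c_[uv,np.ones(len(uv))]@np.linalg.inv(c['K']).T@c['R'];o=-c['R'].T@c['t']
    return o+d*((h-o[2])/d[:,2])[:,None]
def circ(p,r):
    return least_squares(lambda q:np.hypot(*(p[:,:2]-q).T)-r,p[:,:2].mean(0),loss='soft_l1').x
E
python3 - <<'E'
from h import *
import pickle
np.set_printoptions(precision=1,suppress=True)
d=pickle.load(open('c0.pkl','rb'))
for n,c in d.items():
    im=c['image'].astype(int);r,g,b=im[...,0],im[...,1],im[...,2]
    P,_,_=cloud(c,np.ones(r.shape,bool));X=np.full(im.shape,np.nan);X[c['range_z']>0]=P
    box=lambda x0,x1,y0,y1:(X[...,0]>x0)&(X[...,0]<x1)&(X[...,1]>y0)&(X[...,1]<y1)
    work=box(250,760,-500,300)
    for nm,m in(('blue',(b>r+50)&(b>g+40)),('orange',(r>b+60)&(g>b+20)&(r>g+40)),('red',(r>g+80)&(r>b+80)&(g<b+25))):
        k,l,s,ce=cv2.connectedComponentsWithStats((m&work).astype('uint8'))
        for i in range(1,k):
            if s[i,4]<8: continue
            p=X[l==i];
            print(n,nm,ce[i],s[i],'mean',p.mean(0),'z',p[:,2].min(),p[:,2].max())
            for R in((14,) if nm!='red' else (7,)):
                q=p[(p[:,2]>5)&(p[:,2]<48)] if R==14 else p[p[:,2]>75]
                if len(q)>5: print('   circ',circ(q,R))
    # dark plate
    v=im.max(2);m=(v<110)&work&(X[...,2]>-6)&(X[...,2]<22)
    k,l,s,ce=cv2.connectedComponentsWithStats(m.astype('uint8'))
    for i in range(1,k):
        if s[i,4]>600:
            vv,uu=np.nonzero(l==i);w=plane(c,np.c_[uu,vv],8)
            rc=cv2.minAreaRect(w[:,:2].astype('float32'));print(n,'plate',ce[i],s[i,4],rc,cv2.boxPoints(rc).tolist(), 'z',np.nanmedian(X[l==i][:,2]))
    m=work&(X[...,2]>60)&(X[...,2]<130)&box(300,520,-120,260)
    q=X[m];print(n,'high',len(q)); 
    g=work&box(330,460,-160,-40)&(X[...,2]>8);print('glass?',g.sum(),X[g].mean(0) if g.any() else '')
c=d['scene'];s=cv2.resize(c['image'][150:300,240:440],(800,600),interpolation=cv2.INTER_CUBIC);cv2.imwrite('pics/scz.png',s[...,::-1])
E
```

```text
scene blue [380.4 179.3] [377 167   9  24 148] mean [ 463.5 -345.6   39.7] z 6.759509576659655 72.97742479336354
   circ [ 467.7 -354.9]
scene orange [355.1 198.2] [351 184  10  27 202] mean [ 483.1 -223.5   37.3] z 2.624671149518165 73.32866980148245
   circ [ 487.1 -232.9]
scene red [156.1 177.2] [148 170  19  17 217] mean [523.9 281.1 323.2] z 314.93535047935484 327.9826728186293
   circ [525.4 279.8]
scene red [317.3 237.7] [314 235   7   6  31] mean [438.3  45.  107.2] z 25.605941835167634 111.71935330847164
   circ [437.2  44.6]
scene plate [299.7 266.6] 1232 ((503.3073425292969, 1.5980987548828125), (95.82489013671875, 196.0022735595703), 9.624298095703125) [[439.68475341796875, 90.20955657958984], [472.4537353515625, -103.03401947021484], [566.929931640625, -87.01335906982422], [534.1609497070312, 106.23021697998047]] z 8.213441138462757
scene plate [156.6 304.6] 2561 ((663.2276611328125, 245.6053009033203), (105.13288116455078, 199.4679718017578), 88.35928344726562) [[562.0294799804688, 195.91598510742188], [761.4157104492188, 190.204833984375], [764.4258422851562, 295.29461
[... 527 characters left out ...]
.31629094536848 112.73890348632585
   circ [441.4  44.4]
top plate [179.5 149. ] 1196 ((635.0596313476562, 254.01229858398438), (87.02218627929688, 121.33149719238281), 71.04247283935547) [[563.549072265625, 232.569580078125], [678.299560546875, 193.1529541015625], [706.5701904296875, 275.45501708984375], [591.8197021484375, 314.87164306640625]] z 17.260271287260345
top plate [282.7 198.1] 2246 ((505.5626525878906, -3.73455810546875), (97.74610137939453, 197.60887145996094), 9.507390022277832) [[441.0408935546875, 85.64013671875], [473.6808776855469, -109.25444030761719], [570.0844116210938, -93.1092529296875], [537.4444580078125, 101.78532409667969]] z 8.03190611144215
top high 366
glass? 0
```

View pics/scz.png

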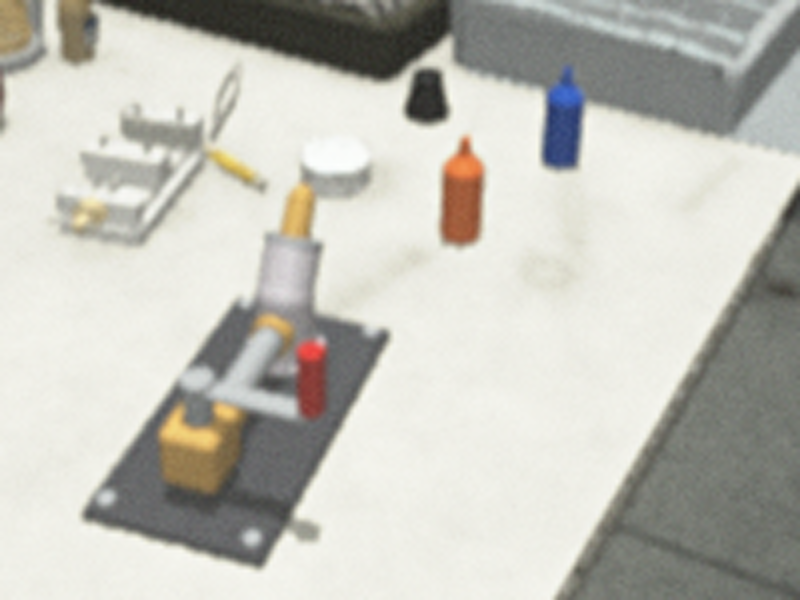

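The zoomed scene picture shows that the ring is only a stain, the spigot points up and to the right at crop (300,210), and the lever is near shut with its knob at crop (312,380). Next I turn the tool and go above the blue nozzle.

>>> step_arm(series="0 0 0 0 0 -7.1 100;0 0 0 0 0 -7.1 100;0 0 0 0 0 -7.1 100;0 0 0 0 0 -7.1 100;0 0 0 0 0 -7.1 100;0 0 0 0 0 -7.1 100;0 0 0 0 0 -7.1 100;0 0 0 0 0 -7.1 100;0 0 0 0 0 -7.1 100;0 0 0 0 0 -7.1 100;0 0 0 0 0 -7.1 100;23 34 9 0 0 0 80;23 34 9 0 0 0 80;23 34 9 0 0 0 80;23 34 9 0 0 0 80;23 34 9 0 0 0 80;23 34 9 0 0 0 80;23 34 9 0 0 0 80;23 34 9 0 0 0 80;0 0 0 0 0 0 80", grip_force=80)

```text
time_s: 1.77
position: [467.8, -351.6, 142.6]
tcp_rot: [[-0.17, 0.985, -0.0], [0.985, 0.17, 0.003], [0.003, 0.0, -1.0]]
ft_force: [0.1, 0.4, 0.1]
grip_width: 68.0
grip_force: 0.0
```

Run:
```python
from h import *
from station import env
import pickle
np.set_printoptions(precision=2,suppress=True)
o=env.get_obs();w=env.read_camera('wrist');T=env.read_camera('top')
print(o['time_s'],o['position'],o['tcp_rot'],o['joint_pos'],o['ft_force']);print(w['K'],w['hand_eye'])
pickle.dump((o,w,T),open('w1.pkl','wb'))
cv2.imwrite('pics/w1.png',w['image'][...,::-1])
d=pickle.load(open('c0.pkl','rb'));
yaw=np.deg2rad(9.55);ex=np.array([np.cos(yaw),np.sin(yaw),0]);ey=np.array([-np.sin(yaw),np.cos(yaw),0])
O=np.array([513.6,-55.2,0])
for n,c in d.items():
    im=c['image'].astype(int);P,u,v=cloud(c,np.ones(im.shape[:2],bool));col=im[v,u]
    q=np.c_[(P-O)@ex,(P-O)@ey,P[:,2]]
    m=(abs(q[:,0])<25)&(q[:,1]>-80)&(q[:,1]<30)&(q[:,2]>60)&(q[:,2]<125)
    br=m&(col[:,0]>col[:,2]+35)
    print(n,m.sum(),br.sum());print(np.c_[u,v,q][br])
```

```text
1.7667 [ 467.81 -351.57  142.6 ] [[-0.17  0.99 -0.  ]
 [ 0.99  0.17  0.  ]
 [ 0.    0.   -1.  ]] [-0.65  0.37  1.79  0.    0.99 -0.82] [0.11 0.35 0.11]
[[309.71   0.   323.74]
 [  0.   309.71 195.99]
 [  0.     0.     1.  ]] [[   0.     -0.96   -0.26   67.72]
 [   1.      0.      0.     -0.33]
 [  -0.     -0.26    0.96 -157.89]
 [   0.      0.      0.      1.  ]]
scene 295 93
[[314.   196.     3.24 -29.22 105.83]
 [315.   196.     1.52 -30.94 105.22]
 [313.   197.     4.88 -27.26 104.  ]
 [314.   197.     2.01 -26.04 105.31]
 [315.   197.    -0.12 -26.68 105.4 ]
 [316.   197.    -1.74 -28.64 104.62]
 [317.   197.    -2.99 -31.62 103.18]
 [312.   198.     7.08 -26.69 101.24]
 [313.   198.     4.42 -26.03 102.19]
 [314.   198.     0.71 -22.67 104.92]
 [315.   198.    -0.44 -25.82 103.35]
 [316.   198.    -2.17 -27.5  102.76]
 [317.   198.    -4.32 -28.1  102.88]
 [312.   199.     5.71 -23.19 100.94]
 [313.   199.     2.93 -22.19 102.12]
 [314.   199.     1.09 -23.57 101.72]
 [316.   199.    -3.4  -24.26 102.29]
 [317.   199.    -5.29 -25.53 101.96]
 [318.   199.    -5.59 -31.01  98.85]
[... 4823 characters left out ...]
 -21.92 100.3 ]
 [312.   192.    -3.39 -24.15 101.56]
 [313.   192.    -3.68 -26.28  99.94]
 [314.   192.    -4.2  -28.52 101.99]
 [315.   192.    -4.5  -30.66 100.53]
 [316.   192.    -4.76 -32.79  98.36]
 [307.   193.    -2.25 -11.94  80.21]
 [308.   193.    -3.07 -14.44  86.83]
 [309.   193.    -3.74 -16.81  91.07]
 [310.   193.    -4.28 -19.1   93.48]
 [311.   193.    -4.98 -21.46  98.21]
 [312.   193.    -5.36 -23.65  98.04]
 [313.   193.    -6.07 -25.99 103.28]
 [314.   193.    -6.26 -28.07  99.94]
 [315.   193.    -5.06 -29.57  73.94]
 [308.   194.    -5.06 -13.9   83.27]
 [309.   194.    -5.43 -16.09  82.71]
 [310.   194.    -6.07 -18.46  86.69]
 [311.   194.    -6.67 -20.79  90.12]]
```

View pics/w1.png

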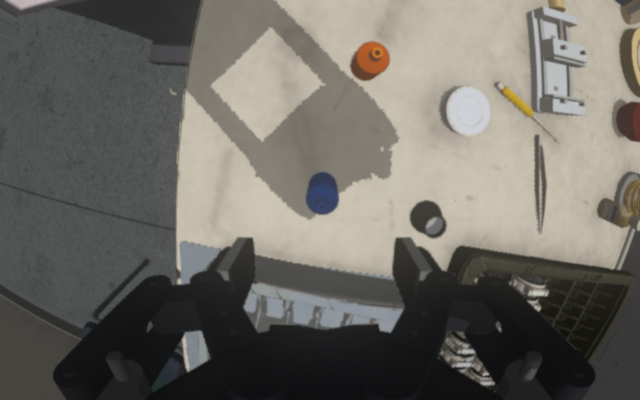

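The wrist picture shows the blue nozzle at (322,195), midway between the fingers (laterally at about 240 and 405). Orange is at (370,60), the tin at (467,110) and the loupe at (428,218), all clear of the fingers' path.

```bash
cat >> h.py <<'E'
def wcloud(o,w,m):
    v,u=np.nonzero(m&(w['range_z']>0));K=w['K'];a=(u-K[0,2])/K[0,0];b=(v-K[1,2])/K[1,1];th=np.hypot(a,b)+1e-9
    z=w['range_z'][v,u];s=np.tan(th)/th*z
    p=np.c_[a*s,b*s,z,np.ones(len(z))]@w['hand_eye'].T
    return p[:,:3]@o['tcp_rot'].T+o['position'],u,v
def wray(o,w,uv):
    K=w['K'];a=(uv[0]-K[0,2])/K[0,0];b=(uv[1]-K[1,2])/K[1,1];th=np.hypot(a,b)+1e-9
    d=np.array([np.sin(th)*a/th,np.sin(th)*b/th,np.cos(th)]);H=w['hand_eye'];R=o['tcp_rot']
    return R@H[:3,3]+o['position'],R@H[:3,:3]@d
E
python3 - <<'E'
from h import *
import pickle
np.set_printoptions(precision=1,suppress=True)
o,w,T=pickle.load(open('w1.pkl','rb'))
im=w['image'].astype(int);r,g,b=im[...,0],im[...,1],im[...,2]
m=(b>r+30)&(b>g+25);k,l,s,ce=cv2.connectedComponentsWithStats(m.astype('uint8'))
i=1+s[1:,4].argmax();print(ce[i],s[i]);p,u,v=wcloud(o,w,l==i);print(p.min(0),p.max(0))
for a,bb in((3,25),(25,48),(5,48)):
    q=p[(p[:,2]>a)&(p[:,2]<bb)];print(len(q),circ(q,14) if len(q)>5 else'')
print('tip',p[p[:,2]>68].mean(0))
for nm,m in(('or',(r>b+60)&(g>b+10)&(r>g+60)),):
    k,l,s,ce=cv2.connectedComponentsWithStats(m.astype('uint8'));i=1+s[1:,4].argmax();p,_,_=wcloud(o,w,l==i);print(nm,p[p[:,2]>68].mean(0))
E
```

```text
[322.1 197.3] [307 183  31  30 679]
[ 454.1 -365.5   49.2] [ 479.  -340.9   74. ]
0 
0 
0 
tip [ 466.8 -354.2   71.4]
or [ 486.9 -231.8   71.8]
```

>>> step_arm(series="-2.4 -1.4 26 0 0 0 80;0 0 26 0 0 0 80;0 0 26 0 0 0 80;0 0 15 0 0 0 80;0 0 9 0 0 0 80;0 0 0 0 0 0 80;0 0 0 0 0 0 25;0 0 0 0 0 0 25;0 0 0 0 0 0 25;0 0 0 0 0 0 25;0 0 0 0 0 0 10;0 0 0 0 0 0 10;0 0 0 0 0 0 10;0 0 0 0 0 0 10", grip_force=80)

```text
time_s: 3.03
position: [463.5, -359.5, 42.6]
tcp_rot: [[-0.166, 0.986, 0.0], [0.986, 0.166, -0.0], [-0.0, 0.0, -1.0]]
ft_force: [-0.1, 0.9, -0.1]
grip_width: 8.5
grip_force: 0.1
```

Run:
```python
from h import *
from station import env
import pickle
np.set_printoptions(precision=2,suppress=True)
o=env.get_obs();w=env.read_camera('wrist');S=env.read_camera('scene')
print(o['time_s'],o['position'],o['joint_velocities'],o['grip_width'],o['grip_force'])
pickle.dump((o,w,S),open('w2.pkl','wb'))
a=cv2.resize(w['image'][80:380,170:470],(450,450));b=cv2.resize(S['image'][130:230,320:420],(350,350),interpolation=cv2.INTER_CUBIC)
c=np.zeros((450,800,3),'uint8');c[:,:450]=a;c[:350,450:]=b
cv2.imwrite('pics/w2.png',c[...,::-1])
```

```text
3.0333 [ 463.49 -359.46   42.65] [-0.  0.  0. -0. -0.  0.] 8.527448230148142 0.06876364932395518
```

View pics/w2.png

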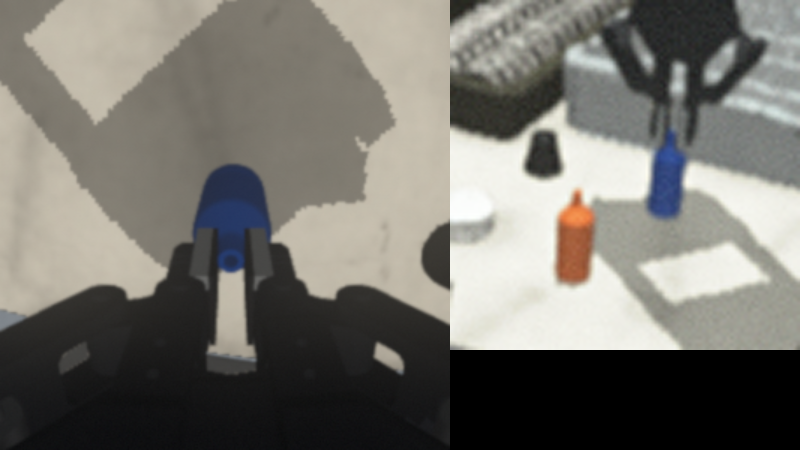

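The picture shows that the nozzle still stands but was squeezed out forward (+tool x) of the fingers, which now close behind it at crop (230,250). Next I measure how far off it is.

```bash
cat >> h.py <<'E'
def blue(im):
    im=im.astype(int);r,g,b=im[...,0],im[...,1],im[...,2]
    m=(b>r+30)&(b>g+25);m[:,:200]=0;m[:,560:]=0
    k,l,s,ce=cv2.connectedComponentsWithStats(m.astype('uint8'));i=1+s[1:,4].argmax();return l==i
E
python3 - <<'E'
from h import *
import pickle
np.set_printoptions(precision=1,suppress=True)
o,w,S=pickle.load(open('w2.pkl','rb'))
p,u,v=wcloud(o,w,blue(w['image']));print(p.min(0),p.max(0),'tip',p[p[:,2]>66].mean(0))
q=p[(p[:,2]>8)&(p[:,2]<46)];print(len(q),circ(q,14))
p,u,v=cloud(S,blue(S['image']));q=p[(p[:,2]>5)&(p[:,2]<48)];print('scene',circ(q,14),p[:,2].max())
# finger points: dark in front of camera, in tool coords
P,u,v=wcloud(o,w,np.ones((400,640),bool));t=(P-o['position'])@o['tcp_rot']
f=(abs(t[:,1])<40)&(t[:,2]>-40)&(t[:,2]<25)&(v>200)
for z0 in range(-40,25,8):
    k=f&(t[:,2]>z0)&(t[:,2]<z0+8);
    if k.sum()>5:print(z0,k.sum(),np.percentile(t[k],[2,50,98],axis=0).tolist())
E
```

```text
[ 449.7 -366.4    5.2] [ 475.4 -340.4   73.8] tip [ 462.3 -353.6   70.7]
402 [ 463.1 -355.1]
scene [ 463.5 -355.8] 73.17413704944718
-40 442 [[7.309248604077878, -17.56828832712162, -39.71352504270213], [11.26724228989422, 4.210134381776619, -35.73549832309894], [12.40921354929477, 17.104424462601347, -32.26663901608716]]
-32 758 [[-6.624671758504935, -17.157405602202786, -31.507846730773824], [7.962961702088135, -0.5400884655497098, -28.486038555530385], [12.39539933154285, 16.542722438482873, -24.31724751568349]]
-24 374 [[2.597509592943738, -14.403817552053534, -23.90872547805624], [9.97907579797303, -0.06662272680865022, -20.961433340523584], [12.447434094307493, 13.228148464257295, -16.309925059636043]]
-16 774 [[4.621232984153511, -11.960083450253, -15.725860976135607], [13.13963909501349, 0.44159235292252597, -10.99433564130591], [18.05951615755239, 12.894884518110496, -8.102927157315591]]
-8 257 [[5.424743002628439, -13.168142504458386, -7.932857716366905], [16.633554859901547, -0.052648397301411146, -5.941103961505972], [18.73812312582001, 13.565151461388947, -0.36520475792291124]]
0 188 [[9.748717419882112, -11.587207868711909, 0.11373506204716924], [17.133936329271542, 1.0403034379237142, 3.564421481979423], [18.847525519388654, 12.958243500273147, 7.884426762266704]]
8 135 [[9.543575770031502, -12.25831562604121, 8.374091286641645], [16.565257804263403, 1.103217206666199, 11.234293827341531], [18.66969268993785, 13.197124648744508, 15.764273741034323]]
16 71 [[-82.97442389040533, -11.863768408441036, 16.366639049432663], [13.65187104852091, -2.8722483900141453, 20.024622433929096], [16.7353994279291, 13.734751692403071, 23.944537407550452]]
24 21 [[-83.59001190371914, -11.482205147746457, 24.095652455495838], [-81.98663679000812, -5.095865792556387, 24.43829178065303], [12.407546236556898, 12.471279141014477, 24.961156473617102]]
```

Run:
```python
from h import *
import pickle
np.set_printoptions(precision=1,suppress=True)
o,w,S=pickle.load(open('w2.pkl','rb'))
P,u,v=wcloud(o,w,np.ones((400,640),bool))
k=(abs(P[:,0]-463)<60)&(P[:,1]>-320)&(P[:,1]<-260);print('bench wrist',np.median(P[k],0))
P,u,v=cloud(S,np.ones((400,640),bool));c=S['image'][v,u].astype(int)
k=(abs(P[:,0]-463)<60)&(P[:,1]>-320)&(P[:,1]<-260);print('bench scene',np.median(P[k],0))
k=(c.max(1)<75)&(abs(P[:,0]-463)<70)&(abs(P[:,1]+359)<40)&(P[:,2]>5)&(P[:,2]<160)
for z in range(20,160,10):
    q=P[k&(P[:,2]>=z)&(P[:,2]<z+10)]
    if len(q):print(z,len(q),q.min(0)[:2],np.median(q,0)[:2],q.max(0)[:2])
for (x0,y0) in((463.5,-355),):
    for i,n in((w,'w'),):
        pass
im=w['image'];print(o['tcp_rot'],w['hand_eye'])
r=w['range_z'];print('col scan px (305..340, row 250):',[(x,int(r[250,x]),im[250,x].tolist()) for x in range(290,360,5)])
```

```text
bench wrist [ 461.7 -289.9   -0.5]
bench scene [ 464.4 -292.7  397.7]
60 1 [ 448.4 -356.6] [ 448.4 -356.6] [ 448.4 -356.6]
70 11 [ 445.2 -356.3] [ 467.6 -351.2] [ 478.9 -349.9]
80 11 [ 446.3 -357.8] [ 448.7 -354.6] [ 476.9 -347.7]
90 14 [ 445.  -359.2] [ 467.7 -351.9] [ 476.4 -346.8]
100 45 [ 436.1 -365.2] [ 468.3 -348.5] [ 496.4 -341.8]
110 85 [ 424.9 -366.8] [ 472.6 -350.9] [ 501.7 -338.2]
120 56 [ 416.9 -361.4] [ 469.1 -345.5] [ 505.  -338.2]
130 78 [ 409.4 -365.4] [ 458.4 -346.1] [ 510.7 -337.6]
140 117 [ 404.  -365.8] [ 461.4 -346.6] [ 516.9 -335.2]
150 128 [ 402.8 -373. ] [ 462.2 -346.9] [ 520.8 -334.3]
[[-0.2  1.   0. ]
 [ 1.   0.2 -0. ]
 [-0.   0.  -1. ]] [[   0.    -1.    -0.3   67.7]
 [   1.     0.     0.    -0.3]
 [  -0.    -0.3    1.  -157.9]
 [   0.     0.     0.     1. ]]
col scan px (305..340, row 250): [(290, 136, [45, 44, 43]), (295, 136, [43, 43, 42]), (300, 127, [70, 70, 68]), (305, 127, [71, 71, 70]), (310, 127, [53, 52, 51]), (315, 141, [36, 46, 70]), (320, 139, [37, 57, 103]), (325, 149, [38, 52, 90]), (330, 140, [38, 58, 105]), (335, 126, [40, 39, 37]), (340, 127, [71, 71, 69]), (345, 128, [72, 72, 70]), (350, 138, [56, 55, 53]), (355, 136, [46, 45, 45])]
```

Run:
```python
from h import *
import pickle
np.set_printoptions(precision=1,suppress=True)
for f in('w1.pkl','w2.pkl'):
    o,w,S=pickle.load(open(f,'rb'));print(f,o['grip_width'],o['position'])
    P,u,v=wcloud(o,w,np.ones((400,640),bool));t=(P-o['position'])@o['tcp_rot']
    f=(abs(t[:,1])<70)&(t[:,2]>-90)&(t[:,2]<30)&(v>200)&(w['image'][v,u].max(1)<110)&(abs(t[:,0])<20)
    for z0 in range(-90,30,8):
        k=f&(t[:,2]>z0)&(t[:,2]<z0+8)
        if k.sum()>5:
            a=t[k];print(z0,k.sum(),'x',a[:,0].min(),a[:,0].max(),'yneg',a[a[:,1]<0,1].min(initial=0),a[a[:,1]<0,1].max(initial=-99),'ypos',a[a[:,1]>0,1].min(initial=99),a[:,1].max(),'pix',u[k].min(),u[k].max(),v[k].min(),v[k].max())
```

```text
w1.pkl 68.0238933199422 [ 467.8 -351.6  142.6]
-90 3250 x -12.404967375373495 19.219894431703803 yneg -67.42980250090893 -0.17650928665912755 ypos 0.10059018781231147 66.93831415634018 pix 117 530 292 366
-82 5224 x -11.687872169576051 17.02555767054578 yneg -67.39469542392663 -28.01114990727286 ypos 29.93979044880708 66.52881435806012 pix 128 518 278 353
-74 1831 x -11.016961453392907 15.535820506143885 yneg -65.9829836753756 -31.782927530111944 ypos 31.493825789718528 65.34161998039862 pix 143 505 271 335
-66 734 x 0.7445827291077154 14.853233679431353 yneg -57.87345167639155 -33.74605203023326 ypos 33.53860175089924 54.80862353685303 pix 172 469 266 294
-58 826 x -9.956117997594434 12.826187380877055 yneg -47.99164390343924 -33.80295332268078 ypos 33.369982660104654 47.25911334347914 pix 207 440 258 305
-50 888 x -10.544234846325494 12.949619902504876 yneg -48.12120147088115 -33.78330143569602 ypos 33.406786766440156 47.67517328471215 pix 209 438 250 303
-42 751 x -10.027605791738123 12.959842191810331 yneg -47.86706311042059 -33.80491991282864 ypos 33.472603582805114 47.503238796
[... 1985 characters left out ...]
05 -0.045943224645688154 ypos 0.45069196637806547 13.66015741241574 pix 299 350 208 259
-2 186 x 7.996851484283852 18.977159847437285 yneg -12.937572303770471 -0.035985219571944435 ypos 0.48770375026389867 13.742281757913046 pix 301 349 204 224
6 157 x 7.657067244753239 18.83065614915069 yneg -12.557018166883006 -0.024371684613224434 ypos 0.5294254331317622 14.020844949361049 pix 302 348 201 219
14 71 x 8.608136680994013 17.608948777983723 yneg -13.025485040418966 -4.649536396074046 ypos 5.7680745759394085 13.73975930876298 pix 302 347 201 215
22 26 x 7.794288050347518 15.045903584067053 yneg -13.215067342240063 -8.561444567307328 ypos 9.754157195386105 14.172066032243919 pix 303 347 201 211
```

The cloud shows that the real fingertips lie about 21 mm *behind* the reported TCP, not 17 mm ahead of it. Bench height from the wrist camera and fingertip height from the scene camera both agree with this. So I grasp with the TCP about 39 mm lower. First I open, recentre and check.

>>> step_arm(series="0 0 0 0 0 0 80;0 0 0 0 0 0 80;0 0 0 0 0 0 80;0 0 0 0 0 0 80;4.1 0.4 0 0 0 0 80;0 0 0 0 0 0 80;0 0 0 0 0 0 80;0 0 0 0 0 0 80", grip_force=80)

```text
time_s: 3.8
position: [463.2, -355.3, 42.5]
tcp_rot: [[-0.166, 0.986, 0.0], [0.986, 0.166, -0.0], [-0.0, 0.0, -1.0]]
ft_force: [-0.0, -0.0, 0.4]
grip_width: 68.3
grip_force: 0.0
```

>>> step_arm(series="0 0 13 0 0 0 80;0 0 13 0 0 0 80;0 0 8 0 0 0 80;0 0 5 0 0 0 80;0 0 0 0 0 0 80;0 0 0 0 0 0 80;0 0 0 0 0 0 20;0 0 0 0 0 0 20;0 0 0 0 0 0 20;0 0 0 0 0 0 20;0 0 0 0 0 0 20;0 0 0 0 0 0 20", grip_force=80)

```text
time_s: 4.8
position: [463.5, -355.7, 4.1]
tcp_rot: [[-0.166, 0.986, 0.001], [0.986, 0.166, -0.001], [-0.001, 0.001, -1.0]]
ft_force: [-1.0, -0.3, 5.5]
grip_width: 25.4
grip_force: 78.3
```

>>> step_arm(series="0 0 -10 0 0 0 20;0 0 -30 0 0 0 20;0 0 -40 0 0 0 20;0 0 -40 0 0 0 20;0 0 -30 0 0 0 20;0 0 -10 0 0 0 20;0 0 0 0 0 0 20;0 0 0 0 0 0 20")

```text
time_s: 5.47
position: [462.9, -355.2, 163.5]
tcp_rot: [[-0.166, 0.986, 0.0], [0.986, 0.166, -0.0], [-0.0, 0.0, -1.0]]
ft_force: [-0.4, 1.0, -1.4]
grip_width: 26.1
grip_force: 78.6
```

Run:
```python
from h import *
from station import env
import pickle
np.set_printoptions(precision=1,suppress=True)
o=env.get_obs();w=env.read_camera('wrist');S=env.read_camera('scene')
pickle.dump((o,w,S),open('w3.pkl','wb'))
print(o['position'],o['grip_width'],o['grip_force'],o['ft_force'])
P,u,v=wcloud(o,w,blue(w['image']));t=(P-o['position'])@o['tcp_rot'];print('tool blue',t.min(0),t.max(0))
P,u,v=cloud(S,blue(S['image']));t=(P-o['position'])@o['tcp_rot'];print('scene in tool',t.min(0),t.max(0),circ(t[(t[:,2]>-35)],14))
a=cv2.resize(w['image'][80:380,170:470],(400,400));b=cv2.resize(S['image'][60:200,320:460],(400,400),interpolation=cv2.INTER_CUBIC)
cv2.imwrite('pics/w3.png',np.hstack([a,b])[...,::-1])
```

```text
[ 462.9 -355.2  163.5] 26.127353496391596 78.55031490325928 [-0.4  1.  -1.4]
tool blue [-160.3  -13.9  -69. ] [ 14.9  12.7 142.5]
scene in tool [-637.  -13.  -68.] [ 19.4 105.8 142.8] [-0.   0.1]
```

View pics/w3.png

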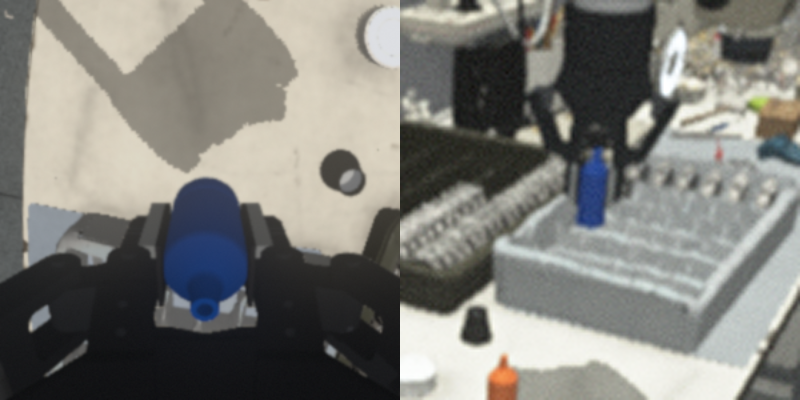

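The nozzle is held squarely at wrist-crop (205,240), with its mouth at tool z ≈ +4 and its axis on the tool axis. In the scene crop it hangs at (592,190), and the orange nozzle and loupe are untouched. Next I carry it to a standoff and tilt.

>>> step_arm(series="12 5.4 0 0 0 0 20;24 10.8 0 0 0 0 20;33 14.8 0 0 0 0 20;36 16.1 0 0 0 0 20;36 16.1 0 0 0 0 20;36 16.1 0 0 0 0 20;28 12.6 0 0 0 0 20;13 5.8 0 0 0 0 20;4.5 2 3 0 0 0 20;0 0 0 0 6 0 20;0 0 0 0 6 0 20;0 0 0 0 6 0 20;0 0 0 0 6 0 20;0 0 0 0 6 0 20;0 0 0 0 0 0 20;0 0 0 0 0 0 20;0 0 0 0 0 0 20")

```text
time_s: 6.98
position: [523.8, -119.5, 159.6]
tcp_rot: [[-0.143, 0.986, -0.084], [0.855, 0.165, 0.492], [0.499, -0.002, -0.867]]
ft_force: [-0.3, -0.2, 0.5]
grip_width: 26.0
grip_force: 78.5
```

Run:
```python
from h import *
from station import env
import pickle
np.set_printoptions(precision=2,suppress=True)
o=env.get_obs();w=env.read_camera('wrist');S=env.read_camera('scene')
pickle.dump((o,w,S),open('w4.pkl','wb'))
print(o['time_s'],o['position'],o['tcp_rot'],o['joint_pos'],o['ft_force'])
b=cv2.resize(S['image'][120:300,240:420],(400,400),interpolation=cv2.INTER_CUBIC)
a=cv2.resize(w['image'][0:400,120:520],(400,400))
cv2.imwrite('pics/w4.png',np.hstack([a,b])[...,::-1])
```

```text
6.9833 [ 523.75 -119.45  159.58] [[-0.14  0.99 -0.08]
 [ 0.85  0.17  0.49]
 [ 0.5  -0.   -0.87]] [-0.49  0.47  1.71  0.42  1.32 -0.84] [-0.35 -0.22  0.5 ]
```

View pics/w4.png

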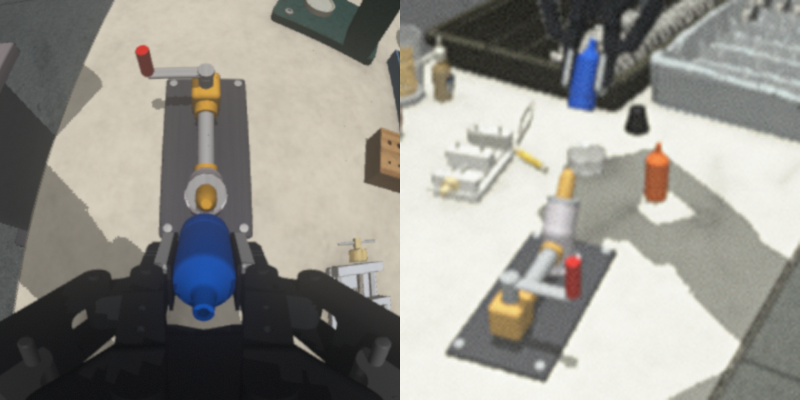

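The wrist picture shows the spigot at crop (207,195) just above the held nozzle (205,260), the lever at crop (175,72) with its knob (145,60), and the plate edges square to the image. In the scene crop the tilted nozzle at (585,80) is clear of everything.

```bash
cat > fit.py <<'E'
from h import *
import pickle,sys
np.set_printoptions(precision=2,suppress=True)
def run(f):
    o,w,S=pickle.load(open(f,'rb'));R=o['tcp_rot'];tc=o['position']
    P,u,v=wcloud(o,w,np.ones((400,640),bool));t=(P-tc)@R;c=w['image'][v,u].astype(int)
    yaw=np.deg2rad(9.55);C=np.array([516.6,-72.9,79])
    t0=(C-tc)@R;print('expected collar in tool',t0)
    near=(np.hypot(t[:,0]-t0[0],t[:,1]-t0[1])<22)
    br=near&(c[:,0]>c[:,2]+45)&(t[:,2]<t0[2]-3)&(t[:,2]>t0[2]-35)
    st=near&(abs(c[:,0]-c[:,2])<35)&(abs(t[:,2]-t0[2])<6)&(c.max(1)>110)
    print('brass',br.sum(),t[br].min(0),t[br].max(0));print('steel',st.sum(),np.median(t[st],0),np.percentile(t[st],[3,97],axis=0))
    q=t[br];s0=np.median(t[st][:,2]) if st.sum()>5 else t0[2]
    k=(q[:,2]>s0-20)&(q[:,2]<s0-2)
    def res(p,q=q[k]):
        s=s0-q[:,2];return np.hypot(q[:,0]-p[0]-p[2]*s,q[:,1]-p[1]-p[3]*s)-(9-.0262*s)
    a=least_squares(lambda p:res([p[0],p[1],0,0]),t0[:2],loss='soft_l1').x
    b=least_squares(res,[*a,0,0],loss='soft_l1');print('cyl no tilt',a,'tilt',b.x,'rms',np.std(b.fun),k.sum())
    print('nose', q[q[:,2]<s0-24].mean(0) if (q[:,2]<s0-24).any() else '')
    bl=blue(w['image']);P,_,_=wcloud(o,w,bl);n=(P-tc)@R;n=n[(n[:,2]>-44)&(n[:,2]<3)]
    def rn(p):return np.hypot(n[:,0]-p[0]-p[2]*n[:,2],n[:,1]-p[1]-p[3]*n[:,2])-14
    e=least_squares(rn,[0,0,0,0],loss='soft_l1');print('nozzle',len(n),e.x,'no tilt',least_squares(lambda p:rn([*p,0,0]),[0,0],loss='soft_l1').x,'zrange',n[:,2].max())
    # plate, knob
    g=(abs(P[:,2]-8)<0) 
    P,u,v=wcloud(o,w,(w['image'].max(2)<115));m=(abs(P[:,2]-8)<5)&(P[:,0]>430)&(P[:,0]<580)&(P[:,1]>-120)&(P[:,1]<120)
    mk=np.zeros((400,640),'uint8');mk[v[m],u[m]]=1;k_,l,s,_=cv2.connectedComponentsWithStats(mk);i=1+s[1:,4].argmax();pp=P[m][l[v[m],u[m]]==i]
    h=cv2.minAreaRect(pp[:,:2].astype('float32'));print('plate',h,'z',np.median(pp[:,2]))
    im=w['image'].astype(int);rd=(im[...,0]>im[...,1]+70)&(im[...,0]>im[...,2]+70)&(abs(im[...,1]-im[...,2])<30)
    P,u,v=wcloud(o,w,rd);m=(P[:,2]>60)&(P[:,2]<125)&(P[:,0]>400)&(P[:,0]<540)&(P[:,1]>0)&(P[:,1]<150);print('knob',m.sum(),circ(P[m],7),P[m].mean(0),P[m][:,2].max())
    print('R',R.round(4).tolist())
run(sys.argv[1])
E
python3 fit.py w4.pkl
```

```text
expected collar in tool [ 0.62  0.79 93.32]
brass 421 [-4.59 -6.4  63.58] [10.03  8.98 90.2 ]
steel 761 [ 6.44  0.86 94.09] [[-11.64 -14.19  92.88]
 [ 17.25  16.82  95.9 ]]
cyl no tilt [0.65 1.4 ] tilt [0.55 1.33 0.01 0.  ] rms 0.30713613176931714 104
nose [ 2.15  1.26 66.69]
nozzle 1846 [-0.19  0.05 -0.    0.01] no tilt [-0.12 -0.14] zrange 2.9890889207516262
plate ((534.9932250976562, 1.623779296875), (40.00663757324219, 196.02166748046875), 8.926460266113281) z 7.867858335237571
knob 108 [432.83  46.84] [436.92  46.48 109.46] 110.85004913885709
R [[-0.1425, 0.9862, -0.0841], [0.8549, 0.1655, 0.4917], [0.4988, -0.0018, -0.8667]]
```

>>> step_arm(series="0.7 1.4 8 0 0 0 20;0 0 15 0 0 0 20;0 0 15 0 0 0 20;0 0 10 0 0 0 20;0 0 5 0 0 0 20;0 0 0 0 0 0 20;0 0 0 0 0 0 20;0 0 0 0 0 0 20", grip_force=100)

```text
time_s: 7.75
position: [521.8, -92.7, 115.5]
tcp_rot: [[-0.145, 0.986, -0.082], [0.854, 0.166, 0.493], [0.499, 0.001, -0.866]]
ft_force: [0.2, 0.6, -0.3]
grip_width: 25.8
grip_force: 98.1
```

```bash
python3 - <<'E'
from station import env
import pickle
o=env.get_obs();w=env.read_camera('wrist')
pickle.dump((o,w,0),open('w5.pkl','wb'));print(o['position'],o['ft_force'])
E
python3 fit.py w5.pkl
```

```text
[521.81767914 -92.69885452 115.4933333 ] [ 0.20848447  0.56923862 -0.25124425]
expected collar in tool [-0.56 -1.88 41.8 ]
brass 165 [ 3.04 -8.54 21.2 ] [ 8.63  6.56 38.8 ]
steel 915 [ 7.89 -2.03 42.59] [[ -4.23 -17.12  41.41]
 [ 16.17  14.37  44.73]]
cyl no tilt [-0.48 -1.28] tilt [-0.77 -1.49  0.03  0.02] rms 0.2665338784382234 160
nose 
nozzle 1820 [-0.21  0.04 -0.    0.01] no tilt [-0.15 -0.14] zrange 2.9817222456171084
plate ((474.9971008300781, -0.3231658935546875), (39.38248062133789, 182.551513671875), 9.514871597290039) z 7.7895303302019485
knob 148 [439.9   50.11] [436.78  46.69 109.59] 111.01927427127191
R [[-0.1446, 0.9861, -0.0823], [0.8542, 0.1664, 0.4925], [0.4993, 0.0009, -0.8664]]
```

>>> step_arm(series="-0.3 -1.2 0 0 0 0 20;0 0 0 0 0 0 20;0 0 0 0 0 0 20;0 0 6 0 0 0 20;0 0 6 0 0 0 20;0 0 6 0 0 0 20;0 0 0 0 0 0 20;0 0 0 0 0 0 20")

```text
time_s: 8.47
position: [518.5, -83.7, 98.7]
tcp_rot: [[-0.144, 0.986, -0.084], [0.854, 0.167, 0.493], [0.5, -0.001, -0.866]]
ft_force: [0.3, 0.1, -0.2]
grip_width: 25.4
grip_force: 98.5
```

```bash
python3 - <<'E'
from station import env
import pickle
o=env.get_obs();w=env.read_camera('wrist')
pickle.dump((o,w,0),open('w5.pkl','wb'));print(o['position'],o['ft_force'],o['ft_force']@o['tcp_rot'])
E
python3 fit.py w5.pkl
```

```text
[518.46908404 -83.69195835  98.68400505] [ 0.31496363  0.13229692 -0.23924495] [-0.05205214  0.33275441  0.24598332]
expected collar in tool [-0.36 -0.03 22.52]Traceback (most recent call last):
  File "fit.py", line 31, in <module>
    run(sys.argv[1])
    ~~~^^^^^^^^^^^^^
  File "fit.py", line 12, in run
    print('brass',br.sum(),t[br].min(0),t[br].max(0));print('steel',st.sum(),np.median(t[st],0),np.percentile(t[st],[3,97],axis=0))
                           ~~~~~~~~~^^^
    return umr_minimum(a, axis, None, out, keepdims, initial, where)
ValueError: zero-size array to reduction operation minimum which has no identity
```

>>> step_arm(series="0 0 3 0 0 0 20;0 0 3 0 0 0 20;0 0 3 0 0 0 20;0 0 2 0 0 0 20;0 0 0 0 0 0 20;0 0 0 0 0 0 20", grip_force=120)

```text
time_s: 9.02
position: [517.9, -78.6, 89.6]
tcp_rot: [[-0.144, 0.986, -0.083], [0.854, 0.166, 0.493], [0.5, 0.0, -0.866]]
ft_force: [1.7, -0.6, -1.2]
grip_width: 25.0
grip_force: 117.9
```

>>> step_arm(series="0 0 1.5 0 0 0 20;0 0 1.5 0 0 0 20;0 0 1.5 0 0 0 20;0 0 0 0 0 0 20;0 0 0 0 0 0 20")

```text
time_s: 9.43
position: [517.6, -76.3, 85.7]
tcp_rot: [[-0.144, 0.986, -0.083], [0.854, 0.166, 0.493], [0.5, 0.0, -0.866]]
ft_force: [4.8, -0.1, -2.5]
grip_width: 25.0
grip_force: 118.0
```

>>> step_arm(series="0 0.8 0 0 0 0 20;0 0 1.5 0 0 0 20;0 0 1 0 0 0 20;0 0 0 0 0 0 20;0 0 0 0 0 0 20")

```text
time_s: 9.85
position: [517.6, -75.0, 83.6]
tcp_rot: [[-0.144, 0.986, -0.084], [0.854, 0.167, 0.493], [0.5, -0.001, -0.866]]
ft_force: [-1.6, -2.6, 1.9]
grip_width: 25.0
grip_force: 118.5
```

>>> step_arm(series="0 0 1 0 0 0 20;0 0 1 0 0 0 20;0 0 0 0 0 0 20;0 0 0 0 0 0 20")

```text
time_s: 10.18
position: [517.6, -74.6, 82.6]
tcp_rot: [[-0.145, 0.986, -0.083], [0.854, 0.167, 0.493], [0.5, 0.0, -0.866]]
ft_force: [-2.6, -7.9, 10.0]
grip_width: 25.1
grip_force: 119.9
```

>>> step_arm(series="0 0 1 0 0 0 20;0 0 0 0 0 0 20;0 0 0 0 0 0 20")

```text
time_s: 10.43
position: [517.7, -74.6, 82.4]
tcp_rot: [[-0.145, 0.986, -0.083], [0.854, 0.167, 0.492], [0.499, 0.0, -0.866]]
ft_force: [-5.0, -10.9, 17.7]
grip_width: 25.1
grip_force: 120.8
```

>>> step_arm(series="0 0 1 0 0 0 20;0 0 0 0 0 0 20;0 0 0 0 0 0 20")

```text
time_s: 10.68
position: [517.8, -74.6, 82.3]
tcp_rot: [[-0.146, 0.986, -0.083], [0.854, 0.167, 0.492], [0.499, 0.001, -0.867]]
ft_force: [-8.3, -14.0, 24.8]
grip_width: 25.1
grip_force: 121.6
```

>>> step_arm(series="0 0 -1.5 0 0 0 20;0 -0.5 -1 0 0 0 20;0 0 0 0 0 0 20;0 0 0 0 0 0 70;0 0 0 0 0 0 70;0 0 0 0 0 0 70;0 0 0 0 0 0 70;0 0 -10 0 0 0 70;0 0 -25 0 0 0 70;0 0 -30 0 0 0 70;0 0 -25 0 0 0 70;0 0 -10 0 0 0 70;0 0 0 0 0 0 70;0 0 0 0 0 0 70")

```text
time_s: 11.85
position: [525.5, -123.6, 168.7]
tcp_rot: [[-0.144, 0.986, -0.083], [0.854, 0.166, 0.493], [0.5, 0.0, -0.866]]
ft_force: [-0.3, 0.4, -0.5]
grip_width: 60.2
grip_force: 0.0
```

Run:
```python
from h import *
from station import env
import pickle
np.set_printoptions(precision=2,suppress=True)
o=env.get_obs();w=env.read_camera('wrist');S=env.read_camera('scene');T=env.read_camera('top')
pickle.dump((o,w,S,T),open('w6.pkl','wb'));print(o['time_s'],o['position'],o['ft_force'])
C=np.array([517,-72.5,79]);R=o['tcp_rot'];zt=-np.array([.083,-.493,.866]);ex=np.array([.986,.166,0]);F=np.c_[np.cross(ex,zt),ex,zt]
P,u,v=wcloud(o,w,blue(w['image']));q=(P-C)@F;q=q[abs(q[:,2]+36)<45]
print('blue axial (collar frame, -out)',np.percentile(q[:,2],[0,1,50,99,100]),len(q))
n=q[(q[:,2]>-48)&(q[:,2]<-2)]
e=least_squares(lambda p:np.hypot(n[:,0]-p[0]-p[2]*n[:,2],n[:,1]-p[1]-p[3]*n[:,2])-14,[0,0,0,0],loss='soft_l1');print(e.x)
P,u,v=wcloud(o,w,np.ones((400,640),bool));q=(P-C)@F;c=w['image'][v,u].astype(int)
st=(np.hypot(q[:,0],q[:,1])<17)&(np.hypot(q[:,0],q[:,1])>14.5)&(abs(q[:,2])<4)&(abs(c[:,0]-c[:,2])<30);print('collar axial',st.sum(),np.median(q[st],0))
P,u,v=cloud(S,blue(S['image'][:,:]));q=(P-C)@F;print('scene',np.percentile(q[:,2],[1,99]))
a=cv2.resize(w['image'][60:260,220:420],(400,400),interpolation=cv2.INTER_CUBIC);b=cv2.resize(S['image'][160:280,250:370],(400,400),interpolation=cv2.INTER_CUBIC)
cv2.imwrite('pics/w6.png',np.hstack([a,b])[...,::-1])
```

```text
11.85 [ 525.47 -123.56  168.7 ] [-0.25  0.39 -0.51]
blue axial (collar frame, -out) [-73.24 -72.34 -53.74  -5.99   1.23] 1481
[-0.35  0.28 -0.    0.01]
collar axial 189 [10.33  0.81  0.65]
scene [-69.76  -1.62]
```

View pics/w6.png

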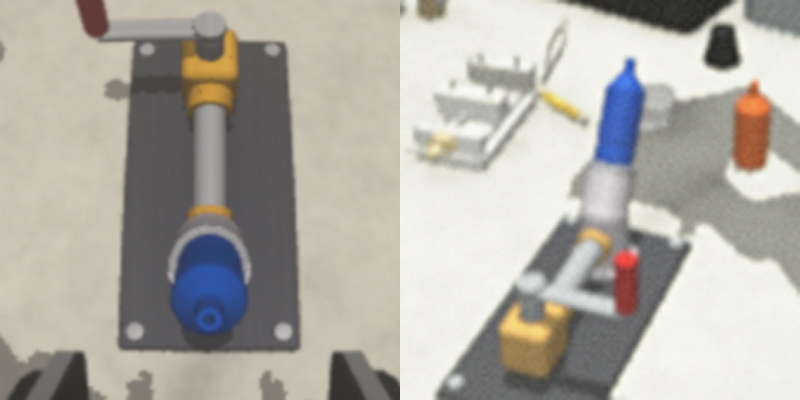

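The wrist crop shows the nozzle sitting on the collar ring with no brass showing, its tip at (208,320) on the pipe line. The scene crop shows the blue body meeting the collar at (612,165) with no gap; axially the tip reads about 73 mm from the collar face (72 expected). It is home and holds alone. The valve is next: untilt, then turn the tool so that the jaws close tangentially.

>>> step_arm(series="0 0 -20 0 0 0 60;0 0 0 0 -6 0 60;0 0 0 0 -6 0 60;0 0 0 0 -6 0 60;0 0 0 0 -6 0 60;0 0 0 0 -6 0 60;0 0 0 0 0 -7 60;0 0 0 0 0 -7 60;0 0 0 0 0 -7 60;0 0 0 0 0 -7 60;0 0 0 0 0 -7 60;0 0 0 0 0 -7 60;0 0 0 0 0 -7 60;0 0 0 0 0 -7 60;0 0 0 0 0 -7 60;0 0 0 0 0 -7 60;0 0 0 0 0 -7 60;0 0 0 0 0 -7 60;0 0 0 0 0 -6 60;0 0 0 0 0 0 60", grip_force=30)

```text
time_s: 13.67
position: [526.5, -132.8, 185.0]
tcp_rot: [[-0.985, -0.172, -0.002], [-0.172, 0.985, 0.001], [0.002, 0.001, -1.0]]
ft_force: [0.1, 0.1, -0.0]
grip_width: 51.5
grip_force: 0.0
```

```bash
cat > kn.py <<'E'
from h import *
from station import env
np.set_printoptions(precision=3,suppress=True)
import sys
if len(sys.argv)<2:
    o=env.get_obs();print(o['time_s'],o['position'],o['tcp_rot'],o['joint_pos'])
for n in('top','scene'):
    c=env.read_camera(n);im=c['image'].astype(int);rd=(im[...,0]>im[...,1]+70)&(im[...,0]>im[...,2]+70)&(abs(im[...,1]-im[...,2])<30)
    P,u,v=cloud(c,rd);m=(P[:,2]>60)&(P[:,2]<125)&(abs(P[:,0]-470)<80)&(abs(P[:,1]-80)<80)
    if m.sum()<4: print(n,'few',m.sum());continue
    # cap pixels -> plane z=110
    k=m&(P[:,2]>104);print(n,m.sum(),P[m].mean(0),'cap plane',plane(c,[u[k].mean(),v[k].mean()],110)[0] if k.any() else'')
    P,u,v=cloud(c,np.ones((400,640),bool));col=im[v,u]
    k=(np.hypot(P[:,0]-494.5,P[:,1]-58.2)<14)&(P[:,2]>72)&(P[:,2]<105);print('hub',k.sum(),P[k].mean(0),P[k][:,2].max())
    b=blue(c['image']);Q,_,_=cloud(c,b);print('blue',Q.mean(0),Q.max(0)[2])
E
python3 kn.py
```

```text
13.6667 [ 526.459 -132.788  185.012] [[-0.985 -0.172 -0.002]
 [-0.172  0.985  0.001]
 [ 0.002  0.001 -1.   ]] [-0.25   0.261  1.839  0.     1.045 -1.993]
top 27 [437.075  46.13  110.277] cap plane [437.072  46.177 110.   ]
hub 60 [495.092  56.291  75.893] 81.23509013004802
blue [511.137 -94.349 127.926] 129.1173646098168
scene 82 [435.112  50.635  99.255] cap plane [435.182  50.339 110.   ]
hub 67 [492.858  57.511  75.28 ] 77.78554561329928
blue [515.528 -79.937 111.303] 141.80420002867507
```

>>> step_arm(series="3 10 0 0 0 0 60;7.5 25 0 0 0 0 60;10.4 35 0 0 0 0 60;11.3 38 0 0 0 0 60;11.3 38 0 0 0 0 60;8.4 28 0 0 0 0 60;4.2 14 10 0 0 0 60;1.5 5 25 0 0 0 60;0 0 25 0 0 0 60;0 0 15 0 0 0 60;0 0 0 0 0 0 60;0 0 0 0 0 0 60;0 0 0 0 0 0 60")

```text
time_s: 14.85
position: [438.8, 47.5, 112.0]
tcp_rot: [[-0.986, -0.165, 0.001], [-0.165, 0.986, 0.0], [-0.001, 0.0, -1.0]]
ft_force: [0.6, -0.7, -0.2]
grip_width: 51.3
grip_force: 0.0
```

Run:
```python
from h import *
from station import env
np.set_printoptions(precision=2,suppress=True)
o=env.get_obs();w=env.read_camera('wrist');print(o['position'],o['tcp_rot'].tolist(),o['ft_force'])
im=w['image'].astype(int);rd=(im[...,0]>im[...,1]+60)&(im[...,0]>im[...,2]+60)&(abs(im[...,1]-im[...,2])<30)
P,u,v=wcloud(o,w,rd);m=(P[:,2]>60)&(P[:,2]<125)&(np.hypot(P[:,0]-437,P[:,1]-47)<25)
t=(P[m]-o['position'])@o['tcp_rot'];k=P[m][:,2]>106
print(m.sum(),k.sum(),'cap world',P[m][k].mean(0),'cap tool',t[k].mean(0),t[k].min(0),t[k].max(0),'all tool',t.min(0),t.max(0))
cv2.imwrite('pics/w7.png',w['image'][...,::-1])
```

```text
[438.77  47.47 112.  ] [[-0.9862377113381194, -0.165331925275438, 0.0007288479026079946], [-0.16533184766752407, 0.9862379797120066, 0.0001658928048016067], [-0.0007462448597926496, 4.310796972821456e-05, -0.9999997206301171]] [ 0.65 -0.73 -0.21]
377 377 cap world [435.78  47.54 109.83] cap tool [2.93 0.55 2.17] [-3.32 -5.59  0.29] [8.88 6.75 4.14] all tool [-3.32 -5.59  0.29] [8.88 6.75 4.14]
```

View pics/w7.png

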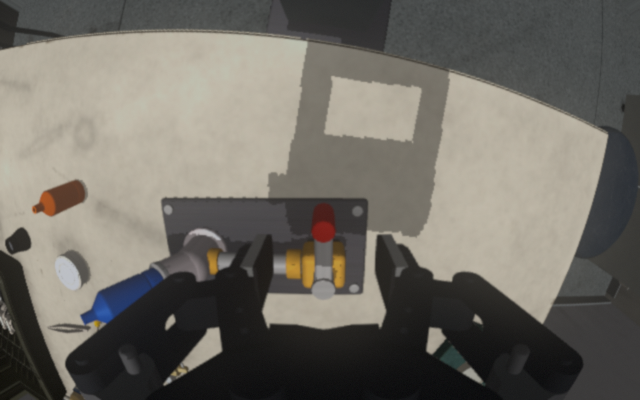

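The wrist picture shows the red knob cap at (323,218), centred between the open jaws. The nozzle is still seated at (150,285), and orange, tin and loupe are in place. Next I go down and grip the knob.

>>> step_arm(series="2.8 0.5 10 0 0 0 60;0 0 18 0 0 0 60;0 0 14 0 0 0 60;0 0 7 0 0 0 60;0 0 2 0 0 0 60;0 0 0 0 0 0 60;0 0 0 0 0 0 60;0 0 0 0 0 0 5;0 0 0 0 0 0 5;0 0 0 0 0 0 5;0 0 0 0 0 0 5;0 0 0 0 0 0 5;0 0 0 0 0 0 5", grip_force=30)

```text
time_s: 15.98
position: [435.9, 47.3, 60.7]
tcp_rot: [[-0.986, -0.166, 0.001], [-0.166, 0.986, 0.0], [-0.001, -0.0, -1.0]]
ft_force: [-1.9, -0.1, 6.4]
grip_width: 13.5
grip_force: 29.2
```

>>> step_arm(series="-0.33 6.27 0 0 0 6 5;-0.33 6.27 0 0 0 6 5;-0.33 6.27 0 0 0 6 5;-0.33 6.27 0 0 0 6 5;-0.33 6.27 0 0 0 6 5;0 0 0 0 0 0 5;0 0 0 0 0 0 5")

```text
time_s: 16.57
position: [439.3, 78.5, 60.7]
tcp_rot: [[-0.939, 0.345, 0.002], [0.345, 0.939, 0.0], [-0.001, 0.001, -1.0]]
ft_force: [-0.1, 0.2, 5.7]
grip_width: 13.0
grip_force: 29.6
```

>>> step_arm(series="-0.33 6.27 0 0 0 6 5;-0.33 6.27 0 0 0 6 5;-0.33 6.27 0 0 0 6 5;-0.33 6.27 0 0 0 6 5;-0.33 6.27 0 0 0 6 5;-0.33 6.27 0 0 0 6 5;-0.33 6.27 0 0 0 6 5;-0.33 6.27 0 0 0 6 5;-0.33 6.27 0 0 0 6 5;0 0 0 0 0 0 5;0 0 0 0 0 0 5")

```text
time_s: 17.48
position: [479.6, 115.0, 60.7]
tcp_rot: [[-0.274, 0.962, 0.002], [0.962, 0.274, 0.0], [-0.0, 0.002, -1.0]]
ft_force: [1.7, 1.5, 6.6]
grip_width: 13.0
grip_force: 29.9
```

>>> step_arm(series="-0.2 4 0 0 0 4 5;-0.1 2 0 0 0 2 5;0 1 0 0 0 0 5;0 1 0 0 0 0 5;0 0 0 0 0 0 5;0 0 0 0 0 0 5")

```text
time_s: 17.98
position: [486.1, 116.5, 60.7]
tcp_rot: [[-0.173, 0.985, -0.0], [0.985, 0.173, 0.0], [0.0, -0.0, -1.0]]
ft_force: [-1.4, 1.7, 9.9]
grip_width: 12.9
grip_force: 30.2
```

>>> step_arm(series="0 1.2 0 0 0 0 5;0 0.8 0 0 0 0 5;0 0 0 0 0 0 5;0 0 0 0 0 0 5")

```text
time_s: 18.32
position: [486.2, 116.5, 60.6]
tcp_rot: [[-0.173, 0.985, -0.004], [0.985, 0.173, -0.0], [0.0, -0.004, -1.0]]
ft_force: [-7.9, 1.9, 16.2]
grip_width: 13.0
grip_force: 31.0
```

>>> step_arm(series="0 0 0 0 0 0 60;0 0 0 0 0 0 60;0 0 0 0 0 0 60;0 0 0 0 0 0 60;0 0 0 0 0 0 60;0 0 -10 0 0 0 60;0 0 -25 0 0 0 60;0 0 -35 0 0 0 60;0 0 -35 0 0 0 60;0 0 -25 0 0 0 60;0 0 -10 0 0 0 60;0 0 0 0 0 0 60;0 0 0 0 0 0 60")

```text
time_s: 19.4
position: [488.3, 116.8, 200.2]
tcp_rot: [[-0.167, 0.986, 0.0], [0.986, 0.167, 0.0], [0.0, 0.001, -1.0]]
ft_force: [0.5, -0.1, -0.7]
grip_width: 51.2
grip_force: 0.0
```

```bash
python3 kn.py
python3 - <<'E'
from h import *
from station import env
import pickle
np.set_printoptions(precision=2,suppress=True)
o=env.get_obs();w=env.read_camera('wrist');S=env.read_camera('scene')
im=w['image'].astype(int);rd=(im[...,0]>im[...,1]+60)&(im[...,0]>im[...,2]+60)&(abs(im[...,1]-im[...,2])<30)
P,u,v=wcloud(o,w,rd);k=(P[:,2]>104)&(P[:,2]<118)&(np.hypot(P[:,0]-486,P[:,1]-116)<30);c=P[k].mean(0);print(k.sum(),'cap',c)
d=c[:2]-[495,57.5];print('angle',np.rad2deg(np.arctan2(d[1],-d[0]))+9.55,np.hypot(*d))
b=cv2.resize(S['image'][130:270,260:400],(400,400),interpolation=cv2.INTER_CUBIC);a=cv2.resize(w['image'][:,120:520],(400,400))
cv2.imwrite('pics/w8.png',np.hstack([a,b])[...,::-1])
E
```

```text
19.4 [488.295 116.824 200.213] [[-0.167  0.986  0.   ]
 [ 0.986  0.167  0.   ]
 [ 0.     0.001 -1.   ]] [0.232 0.178 1.908 0.    1.054 0.064]
top 16 [486.154 114.907 110.426] cap plane [486.168 115.006 110.   ]
hub 61 [496.48   58.792  76.067] 79.40013477907031
blue [519.065 -87.525 118.924] 147.2053485448134
scene 73 [483.383 120.294  98.202] cap plane [483.319 119.82  110.   ]
hub 67 [494.806  59.984  75.083] 77.20858606971028
blue [517.263 -82.789 110.442] 143.6004158810297
187 cap [485.86 117.26 109.61]
angle 90.85917037317225 60.4582138997327
```

View pics/w8.png

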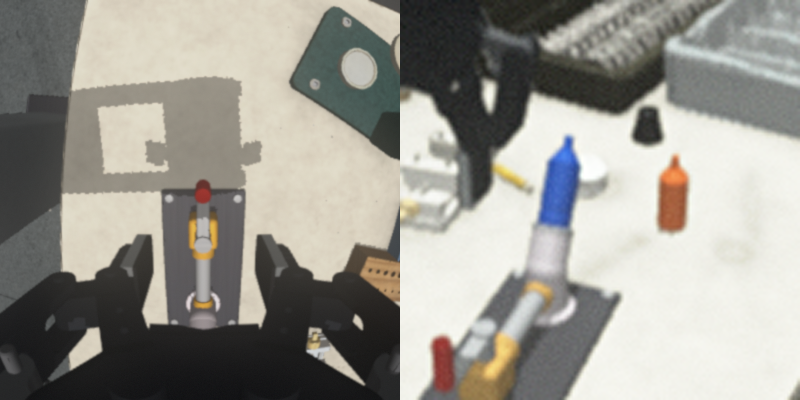

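The wrist crop shows the lever in line with the pipe, its knob at (203,190): 90.9° measured, at the stop. In the scene crop the nozzle sits flush on the collar at (557,225), and the orange nozzle, tin and loupe are in place. The robot is clear, so I hand in.

```bash
python3 -c "
from station import env
print(env.finish_job())"
```

```text
the job is handed in; nothing more can be done
None
```

The blue nozzle is pressed flush on the outlet and holds on its own; the valve was then swung the full quarter turn to its stop, the bystanders stayed in place, and the job was handed in at about 19.5 s of the 51 s allowed. My first grasp missed and nudged the blue nozzle about 4 mm, because the fingertips sit about 21 mm behind the reported TCP, not the stated 17 mm ahead.

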